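# Set out the service kit around a hand controller

### The job

Set out the service kit around the white hand controller, square beside it, each piece parallel to the controller and with its middle level with the controller's middle: on the controller's left (your left as you stand at the bench) the red screwdriver with a gap of about 8 cm to the controller and the green battery halfway across that gap, and on the right the blue power brick with a gap of about 4 cm. Put the grey USB hub on top of the power brick, centred and lengthwise along it. Leave the grey screwdriver and the red battery where they lie.

Things in the scene. Friction and masses are not known exactly. Their poses are not given: they have to be found in the camera images.
- controller: white hand controller on its back, 141 long, 63 wide, 50 mm high, fixed; origin: middle of its outline, on the bench; x runs along it from the broad head (63 mm wide, thumb stick on top, nearer the robot) to the grip (45 mm wide), within 15 degrees of straight away from the robot; y points to its left. Gaps and levels are measured along these axes. A fixed white lead passes on its left.
- driver_red: screwdriver with a red handle, 162 mm long, lying down; origin: middle of its length, on the underside; y runs along it from shaft to handle; the handle, 16 mm wide and high, reaches from y = -7 to +77 mm, the 4 mm shaft from y = -81 to -7 mm. Grip it across the handle, 10 to 35 mm from the origin. To be placed left of the controller.
- driver_grey: screwdriver with a grey handle, 162 mm long, lying down; origin: middle of its length, on the underside; y runs along it from shaft to handle; the handle, 16 mm wide and high, reaches from y = -7 to +77 mm, the 4 mm shaft from y = -81 to -7 mm. Grip it across the handle, 10 to 35 mm from the origin. A bystander: not to be moved.
- cell_green: green AA battery lying on its side, 51 mm long, 14 mm thick; origin: middle of its length, on the underside; y runs along it. It does not roll. The end third is yellow. To be placed between the red screwdriver and the controller.
- cell_red: red AA battery lying on its side, 51 mm long, 14 mm thick; origin: middle of its length, on the underside; y runs along it. It does not roll. The end third is yellow. A bystander: not to be moved.
- power_brick: blue power brick lying flat, 93 x 48 mm, 30 mm high; origin: centre of the underside; x runs along its length. Its flat top carries the hub. To be placed right of the controller.
- usb_hub: grey USB hub, a flat bar 100 x 31 mm, 14 mm high; origin: centre of the underside; y runs along its length. To be placed on top of the power brick.

How it is judged:
By the outcome, as a careful person would: the job done as asked, in the order asked, and still so for the second after the job is handed in, with the robot touching nothing.
It also fails if it takes over 104 s, if anything falls off the work surface, if the arm or the gripper's body presses on something with over 40 N, if the wrist force passes 120 N, or if a joint passes its speed limit or range.

### The arm

A 6-joint arm with a two-finger parallel gripper is mounted at the origin on a cart in front of the work surface, level with it; the furniture and walls round the work are solid. World frame = base frame: x ahead of the robot, y to its left, z up, the work surface at z = 0. Lengths are in m, angles in degrees, forces in N, time in s.
With the tool pointing down it reaches from about 0.2 to 0.875 m from the base axis. Payload 3.4 kg.
Tool frame: the origin (TCP) lies between the finger pads; the fingertips stand 19 mm ahead of it and the grasp point (between the pads) is the TCP; z points along the fingers, y is the line along which they close (so a half turn about z gives the same grasp; the last joint's range is limited). The gripper opens to 94 mm and grips with 3 to 60 N. Pads are 16 mm wide; open, the fingers measure 119 mm over their backs; the gripper's body (75 mm by 177 mm) begins 78 mm behind the grasp point.
Start: joints at [-83.766, 15.808, 86.224, -0, 77.962, -6.933], TCP at [0.131, -0.56, 0.224] pointing down, gripper open.
Joint ranges: [-165.64, 165.64], [-43.16, 119.46], [12.63, 154.43], [-67.54, 247.53], [6.08, 155.33], [-154.97, 154.97]. Speed limits (degrees/s): [147.25, 147.25, 180, 180, 180, 180].

### API

Orientations are given as a 3x3 rotation matrix whose columns are the frame's x, y, z axes.
In Python, from workcell import bot gives the robot as it stands.
- The arm moves only by the tool apply_moves, never from a script. Its argument "steps" is a list of rows, each a list of 3 entries, a list of its own where there are three numbers: the turn, a rotation vector about the world's x, y, z in rad, then the shift along the world's x, y, z in m, then the finger opening in m, from 0 to 0.094. A call has 1 to 8 rows; each row shifts and turns the commanded pose from where the row before left it; what a row does not reach is not made up. A row lasts 1/10 s, in which the tool goes at most 50 mm and 8.59 degrees, less where a joint would pass 70% of its speed; a pose out of reach is approached as far as the arm can. A call with a gripper value outside its range is refused whole. The fingers move at their own pace and stop on an object; the grip force is fixed at half the most. Time passes only in rows, so rows that do not move let the fingers close. It gives the time, the measured TCP pose, the force, the opening and the grip force at its end, in the units of the state.
- bot.get_obs(): the state, without advancing time (a new reading comes with each control period).
- bot.read_camera(name): name is "side" or "top"; returns a dict with "frame" (480x640x3 uint8, blue, green, red), "depth" (480x640 float32, m along the optical axis (not along the pixel's ray), 0 where there is no reading), "mtx" (3x3 intrinsics, pixels), "rvec" (rotation vector, rad) and "tvec" (3), from world to camera coordinates, as OpenCV has them. Camera axes: x right, y down, z forward; pixel columns grow to the right and rows downward; lengths in m; the calibration is good to about 2 mm. A picture is of the moment at which its call begins.
- bot.hand_in(): hands the job in; it is judged then, once.
The state is a dict: "time_s": time; "joint_pos": joint angles; "dq": joint speeds; "tau": joint torques, N m; "position": TCP position; "eef_rot": TCP orientation; "contact_force": force on the tool from outside, world axes, zero at the start; "ft_torque": the same for the moment, N m; "opening": finger opening in m; "grasp_force": force on a finger pad.
Only numpy, scipy, OpenCV 4.12 (cv2) and the standard library are available. Lean on these libraries where they do the work, as an engineer would, in place of code of your own. Each camera call takes 0.05 s, during which the arm holds its last target. There are 200 camera calls.

## Working session

There is one attempt and no reset: what is moved stays moved. The work goes in short steps, Python scripts to look and compute and a tool call to move; the robot and the scene stay as the last step left them, time stands still between calls to the robot, and variables do not carry over. Pictures are saved under pics/ and viewed, at most 14 in all, crops included, and the job is handed in when it is done.

Besides the shell and the picture viewer there is one more tool, called after "Request:" as a command line: name --argument value ..., lists and objects as JSON in quotes. apply_moves: Moves the arm, as the interface text tells. Its arguments: {"type":"object","properties":{"steps":{"type":"array"}},"required":["steps"]}

```bash
mkdir -p pics; ls
python3 - <<'E'
from workcell import bot
import cv2,numpy as np
o=bot.get_obs();print(o)
for n in("top","side"):
    c=bot.read_camera(n);cv2.imwrite(f"pics/{n}0.png",c["frame"]);np.savez(f"{n}0.npz",**c)
    print(c["mtx"],c["rvec"],c["tvec"])
E
```

```text
pics
{'time_s': 0.0, 'joint_pos': array([-8.37665589e+01,  1.58475121e+01,  8.62917416e+01, -1.13600680e-03,
        7.79613562e+01, -6.93367674e+00]), 'dq': array([ 0.04472098,  0.06838711,  0.01657477, -0.07413089, -0.03164625,
        0.01405367]), 'tau': array([-1.91275161e-03, -4.04590201e+01, -2.37235039e+01,  7.01643527e-02,
        3.46667028e-02, -1.29298087e-04]), 'position': array([ 0.13090414, -0.55938141,  0.22362999]), 'eef_rot': array([[ 9.73708868e-01,  2.27795954e-01, -2.09939294e-04],
       [ 2.27795969e-01, -9.73707326e-01,  1.74348689e-03],
       [ 1.92739832e-04, -1.74547197e-03, -9.99998458e-01]]), 'contact_force': array([-0.08189012, -0.96487173,  0.79869642]), 'ft_torque': array([-0.00835331, -0.04085278,  0.00756072]), 'grasp_force': 0.0, 'opening': 0.09364883538492408}
[[613.97552977   0.         325.79323127]
 [  0.         613.97552977 239.58901434]
 [  0.           0.           1.        ]] [ 2.01931163 -2.20760254  0.22682378] [0.01745875 0.56422648 1.3926139 ]
[[554.94766547   0.         325.92841913]
 [  0.         554.94766547 238.87665379]
 [  0.           0.           1.        ]] [ 0.49946193 -2.54508589  1.37944726] [0.51777172 0.16085712 1.25081586]
```

View pics/top0.png

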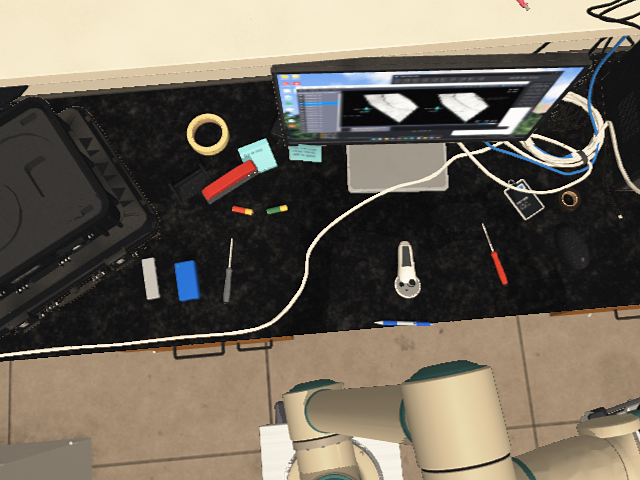

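View pics/side0.png

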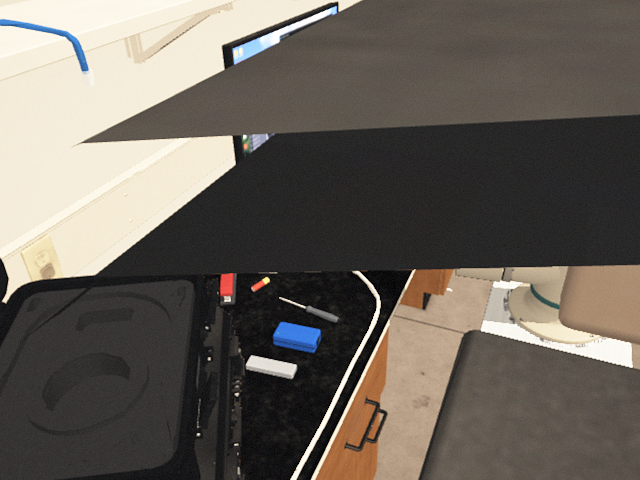

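The top view shows the controller at about (405,270) and the red driver at (497,255). The green cell is at (277,209), the brick at (187,280), the hub at (151,279), and the lead passes (305,270). The side view covers only the left end of the bench.

```bash
cat > h.py <<'E'
import cv2,numpy as np
def cloud(c):
    R=cv2.Rodrigues(c["rvec"])[0];t=np.ravel(c["tvec"]);K=c["mtx"];d=c["depth"]
    v,u=np.indices(d.shape);r=np.stack([(u-K[0,2])/K[0,0],(v-K[1,2])/K[1,1],np.ones(d.shape)],-1)
    P=(r*d[...,None]-t)@R; P[d==0]=np.nan
    return P
def onplane(c,uv,z):   # pixels -> world at height z
    R=cv2.Rodrigues(c["rvec"])[0];t=np.ravel(c["tvec"])
    r=cv2.undistortPoints(np.float64(uv).reshape(-1,1,2),c["mtx"],None)[:,0]
    r=np.c_[r,np.ones(len(r))]@R; o=-R.T@t
    return o+r*((z-o[2])/r[:,2])[:,None]
def mask(c,box,cond):
    x0,y0,x1,y1=box; f=c["frame"].astype(int); hsv=cv2.cvtColor(c["frame"],cv2.COLOR_BGR2HSV).astype(int)
    m=np.zeros(f.shape[:2],bool); m[y0:y1,x0:x1]=cond(hsv)[y0:y1,x0:x1]; return m
def rect(c,m,z):
    v,u=np.nonzero(m); p=onplane(c,np.c_[u,v],z)[:,:2]
    (cx,cy),(w,h),a=cv2.minAreaRect((p*1000).astype(np.float32))
    if w<h: a+=90; w,h=h,w
    return (round(cx,1),round(cy,1),round(w,1),round(h,1),round((a+90)%180-90,1),len(u))
E
python3 - <<'E'
import numpy as np,cv2
from h import *
c=dict(np.load("top0.npz"));P=cloud(c)
R=cv2.Rodrigues(c["rvec"])[0];print("cam",-R.T@np.ravel(c["tvec"]))
B=lambda h:h[...,2]>70
jobs=dict(dred=((470,215,520,300),B,.008),dredall=((470,215,520,300),lambda h:B(h),.008),
 shaft=((475,215,497,250),B,.003),
 cg=((262,200,292,218),lambda h:(h[...,2]>80)&(h[...,1]>80),.007),cr=((228,203,256,218),lambda h:(h[...,2]>80)&(h[...,1]>80),.007),
 brick=((165,250,208,308),lambda h:(h[...,1]>120)&(h[...,2]>80),.03),hub=((138,248,165,308),B,.014),
 ctrl=((385,230,430,305),B,.025),dg=((215,230,238,305),B,.008))
for k,(b,f,z) in jobs.items():
    m=mask(c,b,f); zz=P[...,2][m]
    print(k,rect(c,m,z),"z",np.nanpercentile(zz,[5,50,95]).round(4))
for uv in [(340,255),(450,270),(200,250),(120,230),(100,200),(130,250),(420,170),(430,65),(300,90),(305,270),(275,320),(318,240),(145,215),(230,182),(520,200),(330,225),(270,160)]:
    print(uv,P[uv[1],uv[0]].round(3))
big=cv2.resize(c["frame"][190:320,130:530],None,fx=2,fy=2,interpolation=cv2.INTER_CUBIC);cv2.imwrite("pics/crop1.png",big)
E
```

```text
cam [ 0.26638709 -0.00955784  1.47884292]
dred (504.1, -437.1, 158.4, 17.0, 12.5, 297) z [-0.0017  0.0117  0.0187]
dredall (504.1, -437.1, 158.4, 17.0, 12.5, 297) z [-0.0017  0.0117  0.0187]
shaft (548.6, -428.9, 69.4, 5.8, 12.3, 67) z [-0.0029  0.007   0.0137]
cg (661.3, 79.7, 50.3, 15.5, -80.6, 114) z [0.0023 0.0124 0.0182]
cr (667.2, 166.1, 52.7, 15.7, 72.1, 128) z [-0.0005  0.0121  0.0182]
brick (500.3, 305.2, 95.1, 50.6, 5.3, 831) z [0.0188 0.0294 0.0349]
hub (528.6, 398.1, 127.6, 36.7, 9.2, 555) z [0.0069 0.0136 0.0194]
ctrl (481.0, -220.4, 138.2, 61.9, -6.4, 957) z [0.0022 0.0388 0.0468]
dg (519.6, 207.1, 159.9, 14.4, -9.2, 265) z [-0.0001  0.0118  0.0187]
(340, 255) [ 0.534 -0.065  0.001]
(450, 270) [ 0.473 -0.327  0.005]
(200, 250) [ 0.578  0.276 -0.001]
(120, 230) [0.616 0.434 0.114]
(100, 200) [0.659 0.442 0.216]
(130, 250) [0.58  0.429 0.059]
(420, 170) [ 0.728 -0.283  0.017]
(430, 65) [ 0.746 -0.225  0.532]
(300, 90) [ 0.757 -0.005  0.457]
(305, 270) [0.504 0.023 0.007]
(275, 320) [0.39  0.105 0.005]
(318, 240) [ 0.578 -0.015 -0.005]
(145, 215) [0.647 0.377 0.111]
(230, 182) [0.732 0.188 0.038]
(520, 200) [ 0.632 -0.524  0.004]
(330, 225) [ 0.611 -0.047  0.004]
(270, 160) [0.788 0.088 0.014]
```

View pics/crop1.png

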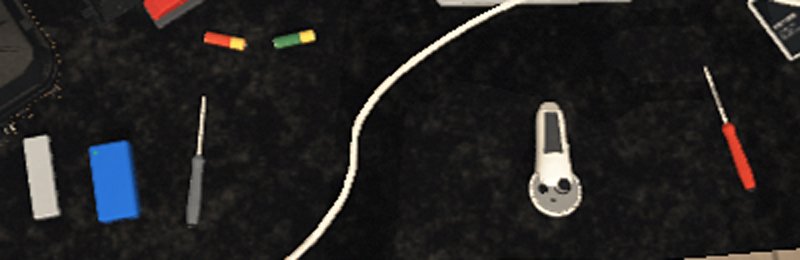

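The crop shows the hub beside the black case, the brick, both cells, the lead, and the controller with its head towards the robot at crop (554,193). I'll refine the controller and hub poses and check how high the case stands.

Run:
```python
import numpy as np,cv2
from h import *
c=dict(np.load("top0.npz"));P=cloud(c)
f=lambda h:(h[...,2]>110)&(h[...,1]<60)
m=mask(c,(135,252,164,308),f); n,l,s,_=cv2.connectedComponentsWithStats(m.astype(np.uint8)); m=l==1+np.argmax(s[1:,4]); print("hub",rect(c,m,.014))
m=mask(c,(385,230,430,305),lambda h:h[...,2]>60); n,l,s,_=cv2.connectedComponentsWithStats(m.astype(np.uint8)); m=l==1+np.argmax(s[1:,4])
for z in(.01,.025,.04): print("ctrl",z,rect(c,m,z))
for v in range(238,302,4):
    u=np.nonzero(m[v])[0]
    if len(u): print(v,u[0],u[-1],P[v,u[0]+1].round(3),P[v,u[-1]-1].round(3),np.nanmax(P[v,u,2]).round(3))
X=P.reshape(-1,3);X=X[~np.isnan(X).any(1)]
for x0 in np.arange(.42,.66,.03):
    print(round(x0,2),[ (round(float(np.max(q)),3) if len(q:=X[(abs(X[:,0]-x0-.015)<.015)&(abs(X[:,1]-y0-.015)<.015),2]) else None) for y0 in np.arange(.33,.57,.03)])
```

```text
hub (516.5, 396.3, 99.6, 31.0, 5.9, 519)
ctrl 0.01 (483.2, -222.6, 139.6, 62.6, -6.4, 1015)
ctrl 0.025 (481.0, -220.4, 138.2, 61.9, -6.4, 1015)
ctrl 0.04 (478.8, -218.3, 136.7, 61.3, -6.4, 1015)
242 400 408 [ 0.548 -0.213  0.029] [ 0.547 -0.228  0.024] 0.029
246 398 411 [ 0.539 -0.208  0.027] [ 0.536 -0.234  0.028] 0.037
250 398 412 [ 0.528 -0.206  0.032] [ 0.527 -0.236  0.023] 0.038
254 398 412 [ 0.519 -0.205  0.028] [ 0.516 -0.234  0.028] 0.039
258 398 412 [ 0.509 -0.204  0.032] [ 0.506 -0.232  0.034] 0.045
262 398 414 [ 0.499 -0.202  0.034] [ 0.496 -0.236  0.03 ] 0.041
266 398 414 [ 0.489 -0.201  0.035] [ 0.486 -0.234  0.034] 0.046
270 398 414 [ 0.48  -0.2    0.033] [ 0.475 -0.232  0.043] 0.047
274 397 415 [ 0.469 -0.196  0.041] [ 0.467 -0.235  0.034] 0.05
278 396 418 [ 0.459 -0.192  0.047] [ 0.458 -0.242  0.027] 0.047
282 394 419 [ 0.45  -0.186  0.045] [ 0.447 -0.242  0.031] 0.045
286 394 420 [ 0.441 -0.185  0.044] [ 0.437 -0.243  0.032] 0.047
290 396 420 [ 0.431 -0.189  0.044] [ 0.427 -0.241  0.037] 0.05
294 398 417 [ 0.422 -0.192  0.044] [ 0.418 -0.233  0.039] 0.048
298 406 410 [ 0.415 -0.216 -0.003] [ 0.414 -0.221  0.001] 0.001
0.42 [0.009, 0.01, 0.008, 0.008, 0.008, 0.008, 0.008, 0.007]
0.45 [0.009, 0.02, 0.02, 0.008, 0.006, 0.01, 0.009, 0.01]
0.48 [0.029, 0.021, 0.02, 0.009, 0.009, 0.009, 0.035, 0.096]
0.51 [0.032, 0.02, 0.022, 0.01, 0.048, 0.091, 0.167, 0.236]
0.54 [0.033, 0.022, 0.051, 0.103, 0.263, 0.265, 0.237, 0.238]
0.57 [0.01, 0.012, 0.101, 0.114, 0.261, 0.237, 0.237, 0.224]
0.6 [0.009, 0.114, 0.119, 0.237, 0.237, 0.229, 0.226, 0.222]
0.63 [0.082, 0.117, 0.232, 0.236, 0.225, 0.224, 0.223, 0.214]
0.66 [0.009, 0.116, 0.118, 0.237, 0.224, 0.226, 0.212, 0.213]
```

Request:
apply_moves --steps '[[[0, 0, 0], [0.045, 0.015, -0.01], 0.07], [[0, 0, 0], [0.045, 0.015, -0.01], 0.05], [[0, 0, 0], [0.045, 0.015, -0.015], 0.04], [[0, 0, 0], [0.045, 0.015, -0.015], 0.04], [[0, 0, 0], [0.045, 0.015, -0.015], 0.04], [[0, 0, 0], [0.045, 0.015, -0.015], 0.04], [[0, 0, -0.012], [0.045, 0.015, -0.02], 0.04], [[0, 0, 0], [0.036, 0.013, -0.02], 0.04]]'

```text
time_s: 0.9
position: [0.483, -0.4412, 0.1041]
eef_rot: [[0.976, 0.217, 0.0], [0.217, -0.976, -0.0], [0.0, 0.0, -1.0]]
contact_force: [-0.6, 0.7, -0.0]
opening: 0.0401
grasp_force: 0.0
```

Request:
apply_moves --steps '[[[0, 0, 0], [0, 0, -0.04], 0.04], [[0, 0, 0], [0, 0, -0.03], 0.04], [[0, 0, 0], [0, 0, -0.011], 0.04], [[0, 0, 0], [0, 0, 0], 0.04], [[0, 0, 0], [0, 0, 0], 0.008], [[0, 0, 0], [0, 0, 0], 0.008], [[0, 0, 0], [0, 0, 0], 0.008], [[0, 0, 0], [0, 0, 0], 0.008]]'

```text
time_s: 1.7
position: [0.481, -0.4431, 0.0256]
eef_rot: [[0.976, 0.216, 0.002], [0.216, -0.976, -0.002], [0.001, 0.002, -1.0]]
contact_force: [-0.3, 0.0, 3.2]
opening: 0.0149
grasp_force: 30.0
```

Run:
```python
import numpy as np,cv2
from h import *
c=dict(np.load("top0.npz"));P=cloud(c)
big=cv2.resize(c["frame"][230:310,355:455],None,fx=6,fy=6,interpolation=cv2.INTER_CUBIC);cv2.imwrite("pics/ctrl.png",big)
X=P[225:312,380:440].reshape(-1,3);X=X[X[:,2]>.013]
for a in(.005,):
  q=(X[:,:2]*1000).astype(np.float32);print(cv2.minAreaRect(q),len(q))
for x in np.arange(.41,.56,.01):
  y=X[abs(X[:,0]-x)<.007,1]
  if len(y):print(x.round(2),y.min().round(4),y.max().round(4),((y.min()+y.max())/2).round(4))
```

```text
((481.973388671875, -216.98394775390625), (60.57938766479492, 139.8062286376953), 84.65099334716797) 980
0.41 -0.2305 -0.2014 -0.216
0.42 -0.239 -0.1883 -0.2136
0.43 -0.2422 -0.1846 -0.2134
0.44 -0.2439 -0.1828 -0.2133
0.45 -0.2439 -0.1832 -0.2135
0.46 -0.2416 -0.1847 -0.2131
0.47 -0.2361 -0.1914 -0.2137
0.48 -0.2361 -0.196 -0.216
0.49 -0.2362 -0.1985 -0.2173
0.5 -0.2361 -0.1995 -0.2178
0.51 -0.2363 -0.2015 -0.2189
0.52 -0.2353 -0.2025 -0.2189
0.53 -0.236 -0.2037 -0.2198
0.54 -0.2339 -0.2053 -0.2196
0.55 -0.232 -0.2097 -0.2208
```

View pics/ctrl.png

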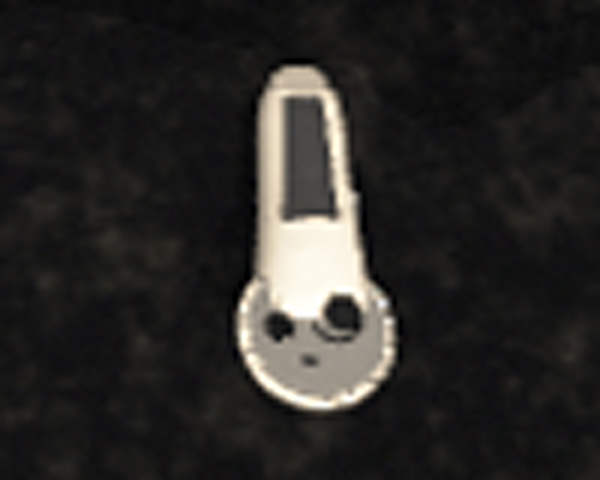

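The crop confirms the head at the bottom and the grip tapering up, with its axis turned about -4.8°. I'm taking the controller centre as (0.482, -0.217).

Request:
apply_moves --steps '[[[0, 0, 0], [0, 0, 0.04], 0.008], [[0, 0, 0], [0, 0.01, 0.045], 0.008], [[0, 0, -0.05], [0, 0.045, 0.01], 0.008], [[0, 0, -0.05], [0, 0.048, 0], 0.008], [[0, 0, -0.05], [0, 0.048, 0], 0.008], [[0, 0, -0.05], [0, 0.048, 0], 0.008], [[0, 0, -0.05], [-0.006, 0.048, 0], 0.008], [[0, 0, -0.052], [-0.006, 0.048, 0], 0.008]]'

```text
time_s: 2.5
position: [0.4684, -0.1456, 0.1196]
eef_rot: [[0.996, -0.087, 0.001], [-0.087, -0.996, -0.0], [0.001, 0.0, -1.0]]
contact_force: [0.9, 0.8, -0.7]
opening: 0.0148
grasp_force: 30.0
```

Request:
apply_moves --steps '[[[0, 0, 0], [0, 0.04, -0.02], 0.008], [[0, 0, 0], [0, 0.012, -0.03], 0.008], [[0, 0, 0], [0, 0, -0.02], 0.008], [[0, 0, 0], [0, 0, 0], 0.008]]'

```text
time_s: 2.9
position: [0.4666, -0.094, 0.0474]
eef_rot: [[0.997, -0.083, -0.005], [-0.083, -0.997, 0.001], [-0.005, -0.001, -1.0]]
contact_force: [-0.1, -0.2, -0.6]
opening: 0.0148
grasp_force: 30.0
```

Request:
apply_moves --steps '[[[0, 0, 0], [0.0015, -0.0015, -0.014], 0.008], [[0, 0, 0], [0, 0, -0.007], 0.008], [[0, 0, 0], [0, 0, 0], 0.008], [[0, 0, 0], [0, 0, 0], 0.03], [[0, 0, 0], [0, 0, 0], 0.035], [[0, 0, 0], [0, 0, 0.04], 0.035], [[0, 0, 0], [0.03, 0.03, 0.04], 0.035], [[0, 0, 0], [0.03, 0.035, 0.01], 0.035]]'

```text
time_s: 3.7
position: [0.5286, -0.0373, 0.1169]
eef_rot: [[0.996, -0.087, 0.008], [-0.087, -0.996, -0.002], [0.008, 0.002, -1.0]]
contact_force: [0.9, -0.1, 0.1]
opening: 0.035
grasp_force: 0.0
```

Request:
apply_moves --steps '[[[0, 0, 0.14], [0.016, 0.015, 0], 0.035], [[0, 0, 0.14], [0.016, 0.015, 0], 0.035], [[0, 0, 0.14], [0.016, 0.015, 0], 0.035], [[0, 0, 0.14], [0.016, 0.015, 0], 0.035], [[0, 0, 0.14], [0.016, 0.015, 0], 0.035], [[0, 0, 0.14], [0.016, 0.015, 0], 0.035], [[0, 0, 0.14], [0.016, 0.014, 0], 0.035], [[0, 0, 0.14], [0.016, 0.013, 0], 0.035]]'

```text
time_s: 4.5
position: [0.6546, 0.0816, 0.113]
eef_rot: [[0.505, 0.863, 0.001], [0.863, -0.505, 0.0], [0.0, 0.001, -1.0]]
contact_force: [0.7, 0.6, 1.2]
opening: 0.0349
grasp_force: 0.0
```

Request:
apply_moves --steps '[[[0, 0, 0.14], [0.002, 0, 0], 0.035], [[0, 0, 0.14], [0, 0, 0], 0.035], [[0, 0, 0.14], [0, 0, -0.01], 0.035], [[0, 0, 0.14], [0, 0, -0.02], 0.035], [[0, 0, 0.14], [0, 0, -0.02], 0.035], [[0, 0, 0], [0, 0, 0], 0.035]]'

```text
time_s: 5.1
position: [0.6538, 0.0807, 0.0602]
eef_rot: [[-0.164, 0.986, -0.005], [0.986, 0.164, -0.0], [0.001, -0.005, -1.0]]
contact_force: [-0.6, -0.1, 0.1]
opening: 0.0351
grasp_force: 0.0
```

Run:
```python
from workcell import bot
import cv2,numpy as np
from h import *
c=bot.read_camera("top");np.savez("top1.npz",**c)
cv2.imwrite("pics/top1.png",c["frame"])
m=mask(c,(300,215,385,310),lambda h:(h[...,2]>80)&(h[...,1]>150)&((h[...,0]<8)|(h[...,0]>172)));print("driver handle",rect(c,m,.008))
```

```text
driver handle (457.7, -96.4, 80.1, 14.5, -5.6, 223)
```

View pics/top1.png

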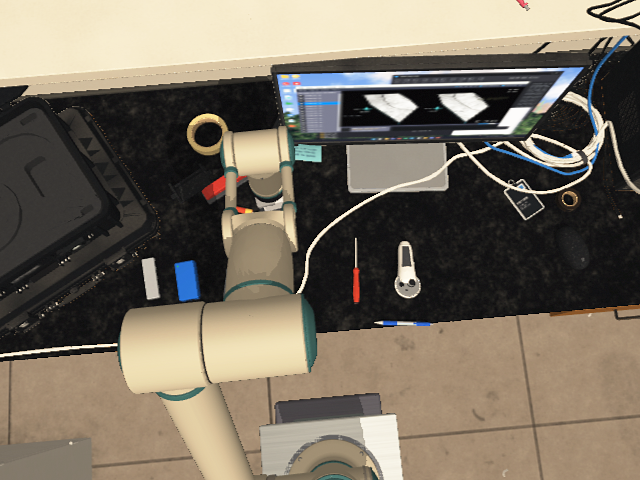

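The driver stands left of the controller at about (356,270), within 2 mm of its target. Next I'll grasp the green cell.

Request:
apply_moves --steps '[[[0, 0, 0], [0.0075, -0.001, -0.015], 0.035], [[0, 0, 0], [0, 0, -0.015], 0.035], [[0, 0, 0], [0, 0, -0.008], 0.035], [[0, 0, 0], [0, 0, 0], 0.008], [[0, 0, 0], [0, 0, 0], 0.008], [[0, 0, 0], [0, 0, 0], 0.008], [[0, 0, 0], [0, 0, 0.04], 0.008], [[0, 0, 0], [0, 0, 0.04], 0.008]]'

```text
time_s: 5.95
position: [0.6626, 0.0799, 0.1046]
eef_rot: [[-0.164, 0.986, -0.002], [0.986, 0.164, -0.0], [0.0, -0.002, -1.0]]
contact_force: [0.8, -0.1, -0.4]
opening: 0.0137
grasp_force: 30.0
```

Request:
apply_moves --steps '[[[0, 0, 0.13], [-0.02, -0.027, 0.005], 0.008], [[0, 0, 0.13], [-0.02, -0.027, 0.005], 0.008], [[0, 0, 0.13], [-0.02, -0.027, 0], 0.008], [[0, 0, 0.13], [-0.02, -0.027, 0], 0.008], [[0, 0, 0.13], [-0.02, -0.027, 0], 0.008], [[0, 0, 0.13], [-0.02, -0.027, 0], 0.008], [[0, 0, 0.13], [-0.02, -0.027, 0], 0.008], [[0, 0, 0.13], [-0.02, -0.027, 0], 0.008]]'

```text
time_s: 6.75
position: [0.5029, -0.1372, 0.1153]
eef_rot: [[-0.936, 0.353, 0.002], [0.353, 0.936, -0.001], [-0.002, -0.0, -1.0]]
contact_force: [0.7, 0.3, -0.8]
opening: 0.014
grasp_force: 30.0
```

Request:
apply_moves --steps '[[[0, 0, 0.14], [-0.014, -0.01, 0], 0.008], [[0, 0, 0.142], [0, 0, -0.02], 0.008], [[0, 0, 0], [0, 0, -0.03], 0.008], [[0, 0, 0], [0, 0, -0.01], 0.008], [[0, 0, 0], [0, 0, 0], 0.008]]'

```text
time_s: 7.25
position: [0.4885, -0.1457, 0.0536]
eef_rot: [[-0.996, 0.084, -0.002], [0.084, 0.996, 0.001], [0.002, 0.001, -1.0]]
contact_force: [-0.2, 0.5, -0.2]
opening: 0.0136
grasp_force: 30.0
```

Request:
apply_moves --steps '[[[0, 0, 0], [0, 0, -0.018], 0.008], [[0, 0, 0], [0, 0, -0.011], 0.008], [[0, 0, 0], [0, 0, 0], 0.008], [[0, 0, 0], [0, 0, 0], 0.03], [[0, 0, 0], [0, 0, 0], 0.03], [[0, 0, 0], [0, 0, 0.03], 0.03], [[0, 0, 0], [0, 0, 0.04], 0.04], [[0, 0, 0], [0, 0.04, 0.03], 0.06]]'

```text
time_s: 8.05
position: [0.4915, -0.1094, 0.1281]
eef_rot: [[-0.996, 0.088, 0.004], [0.088, 0.996, -0.003], [-0.005, -0.003, -1.0]]
contact_force: [0.5, 1.6, 0.3]
opening: 0.0425
grasp_force: 0.0
```

Request:
apply_moves --steps '[[[0, 0, 0.022], [0, 0.046, 0.01], 0.072], [[0, 0, 0.022], [0, 0.046, 0], 0.072], [[0, 0, 0.022], [0, 0.046, 0], 0.072], [[0, 0, 0.022], [0.001, 0.046, 0], 0.072], [[0, 0, 0.022], [0.001, 0.046, 0], 0.072], [[0, 0, 0.022], [0.002, 0.046, 0], 0.072], [[0, 0, 0.022], [0.002, 0.046, 0], 0.072], [[0, 0, 0.022], [0.003, 0.046, 0], 0.072]]'

```text
time_s: 8.85
position: [0.4982, 0.2639, 0.1363]
eef_rot: [[-0.996, -0.093, 0.001], [-0.093, 0.996, 0.0], [-0.001, 0.0, -1.0]]
contact_force: [1.2, -0.1, 0.3]
opening: 0.0721
grasp_force: 0.0
```

Request:
apply_moves --steps '[[[0, 0, 0], [0, 0.04, -0.02], 0.072], [[0, 0, 0], [0, 0.005, -0.04], 0.072], [[0, 0, 0], [0, 0, 0], 0.072], [[0, 0, 0], [0, 0, 0], 0.072]]'

```text
time_s: 9.25
position: [0.4979, 0.3065, 0.0755]
eef_rot: [[-0.996, -0.092, -0.001], [-0.092, 0.996, -0.001], [0.001, -0.001, -1.0]]
contact_force: [0.4, 1.1, 0.5]
opening: 0.072
grasp_force: 0.0
```

Request:
apply_moves --steps '[[[0, 0, 0], [0.0025, 0, -0.025], 0.072], [[0, 0, 0], [0, 0, -0.02], 0.072], [[0, 0, 0], [0, 0, -0.006], 0.072], [[0, 0, 0], [0, 0, 0], 0.04], [[0, 0, 0], [0, 0, 0], 0.04], [[0, 0, 0], [0, 0, 0], 0.04], [[0, 0, 0], [0, 0, 0], 0.04], [[0, 0, 0], [0, 0, 0], 0.04]]'

```text
time_s: 10.05
position: [0.5018, 0.3071, 0.0258]
eef_rot: [[-0.996, -0.092, 0.002], [-0.092, 0.996, 0.001], [-0.002, 0.001, -1.0]]
contact_force: [-0.9, -0.6, 5.9]
opening: 0.0473
grasp_force: 30.0
```

Request:
apply_moves --steps '[[[0, 0, 0], [0, 0, 0.04], 0.04], [[0, 0, 0], [0, 0, 0.045], 0.04], [[0, 0, 0], [0, -0.04, 0.025], 0.04], [[0, 0, -0.022], [-0.002, -0.048, 0], 0.04], [[0, 0, -0.022], [-0.002, -0.048, 0], 0.04], [[0, 0, -0.022], [-0.002, -0.048, 0], 0.04], [[0, 0, -0.022], [-0.002, -0.048, 0], 0.04], [[0, 0, -0.022], [-0.002, -0.048, 0], 0.04]]'

```text
time_s: 10.85
position: [0.4901, 0.0253, 0.1343]
eef_rot: [[-1.0, 0.018, -0.0], [0.018, 1.0, 0.0], [0.0, 0.0, -1.0]]
contact_force: [0.9, -0.5, -2.0]
opening: 0.048
grasp_force: 30.0
```

Request:
apply_moves --steps '[[[0, 0, -0.022], [-0.002, -0.048, 0], 0.04], [[0, 0, -0.022], [-0.002, -0.048, 0], 0.04], [[0, 0, -0.022], [-0.002, -0.048, 0], 0.04], [[0, 0, 0], [-0.002, -0.048, 0], 0.04], [[0, 0, 0], [-0.002, -0.048, 0], 0.04], [[0, 0, 0], [-0.002, -0.048, 0], 0.04], [[0, 0, 0], [-0.002, -0.046, 0], 0.04], [[0, 0, 0], [0, 0, 0], 0.04]]'

```text
time_s: 11.65
position: [0.477, -0.3134, 0.134]
eef_rot: [[-0.996, 0.088, 0.001], [0.088, 0.996, -0.004], [-0.001, -0.004, -1.0]]
contact_force: [-0.7, 0.3, -2.0]
opening: 0.0479
grasp_force: 30.0
```

Request:
apply_moves --steps '[[[0, 0, 0.004], [-0.002, 0.0015, -0.04], 0.04], [[0, 0, 0], [0, 0, -0.04], 0.04], [[0, 0, 0], [0, 0, -0.018], 0.04], [[0, 0, 0], [0, 0, 0], 0.04]]'

```text
time_s: 12.05
position: [0.4725, -0.303, 0.0332]
eef_rot: [[-0.997, 0.08, -0.006], [0.079, 0.997, 0.005], [0.006, 0.005, -1.0]]
contact_force: [0.2, 0.3, -1.5]
opening: 0.0478
grasp_force: 30.0
```

Request:
apply_moves --steps '[[[0, 0, 0], [0, 0, -0.009], 0.04], [[0, 0, 0], [0, 0, 0], 0.04], [[0, 0, 0], [0, 0, 0], 0.068], [[0, 0, 0], [0, 0, 0], 0.068], [[0, 0, 0], [0, 0, 0], 0.068], [[0, 0, 0], [0, 0, 0.04], 0.068], [[0, 0, 0], [0, 0, 0.045], 0.068], [[0, 0, 0.022], [0, 0.045, 0.04], 0.06]]'

```text
time_s: 12.85
position: [0.4768, -0.2723, 0.1488]
eef_rot: [[-0.998, 0.061, 0.005], [0.061, 0.998, -0.005], [-0.005, -0.005, -1.0]]
contact_force: [1.4, 0.4, 0.4]
opening: 0.063
grasp_force: 0.0
```

Request:
apply_moves --steps '[[[0, 0, 0.02], [0, 0.045, 0.01], 0.06], [[0, 0, 0.02], [0, 0.048, 0], 0.055], [[0, 0, 0.02], [0, 0.048, 0], 0.055], [[0, 0, 0.02], [0, 0.048, 0], 0.055], [[0, 0, 0.02], [0, 0.048, 0], 0.055], [[0, 0, 0.02], [0.002, 0.048, 0], 0.055], [[0, 0, 0.02], [0.002, 0.048, 0], 0.055], [[0, 0, 0.02], [0.002, 0.048, 0], 0.055]]'

```text
time_s: 13.65
position: [0.4809, 0.1147, 0.1565]
eef_rot: [[-0.995, -0.103, 0.002], [-0.103, 0.995, 0.0], [-0.002, -0.0, -1.0]]
contact_force: [1.0, -0.4, 0.2]
opening: 0.0551
grasp_force: 0.0
```

Request:
apply_moves --steps '[[[0, 0, 0.004], [0.002, 0.048, 0], 0.055], [[0, 0, 0], [0, 0.048, 0], 0.055], [[0, 0, 0], [0, 0.048, 0], 0.055], [[0, 0, 0], [0, 0.048, 0], 0.055], [[0, 0, 0], [0, 0.048, 0], 0.055], [[0, 0, 0], [0, 0.045, 0], 0.055], [[0, 0, 0], [0, 0, 0], 0.055]]'

```text
time_s: 14.35
position: [0.4828, 0.4034, 0.1558]
eef_rot: [[-0.994, -0.111, 0.002], [-0.111, 0.994, 0.004], [-0.002, 0.004, -1.0]]
contact_force: [-0.7, 0.0, -0.6]
opening: 0.0549
grasp_force: 0.0
```

```bash
cat > chk.py <<'E'
import sys
from workcell import bot
from h import *
C=np.array([.482,-.2167]);th=np.radians(-4.8);A=np.array([[np.cos(th),np.sin(th)],[-np.sin(th),np.cos(th)]])
c=bot.read_camera("top");np.savez(sys.argv[1]+".npz",**c)
red=lambda h:(h[...,2]>80)&(h[...,1]>150)&((h[...,0]<8)|(h[...,0]>172))
for k,b,f,z in [("handle",(330,215,385,310),red,.008),("driver",(346,215,370,315),lambda h:(h[...,2]>75),.006),("cell",(365,240,392,300),lambda h:(h[...,2]>70)&(h[...,1]>80),.007),
  ("brick",(415,235,490,315),lambda h:(h[...,1]>120)&(h[...,2]>80)&(abs(h[...,0]-107)<15),.03),("hubtop",(415,235,490,315),lambda h:(h[...,1]<60)&(h[...,2]>110),.044)]:
    m=mask(c,b,f)
    if m.sum()>20:
        r=rect(c,m,z);print(k,r,"ctrl frame",(A@(np.array(r[:2])/1000-C)).round(4),"rel ang",r[4]+4.8)
cv2.imwrite("pics/"+sys.argv[1]+".png",c["frame"])
print(bot.get_obs()["position"])
E
python3 chk.py top2
```

```text
handle (457.7, -96.4, 80.1, 14.5, -5.6, 223) ctrl frame [-0.0343  0.1178] rel ang -0.7999999999999998
driver (522.5, -97.4, 218.6, 20.4, -0.8, 292) ctrl frame [0.0304 0.1223] rel ang 4.0
cell (491.3, -146.0, 49.0, 14.6, -6.1, 128) ctrl frame [0.0034 0.0712] rel ang -1.2999999999999998
brick (473.7, -302.9, 91.7, 51.8, -5.1, 817) ctrl frame [-0.0011 -0.0866] rel ang -0.2999999999999998
hubtop (442.2, -238.5, 54.5, 11.8, -6.8, 92) ctrl frame [-0.0378 -0.0251] rel ang -2.0
[0.48256713 0.40018909 0.15564631]
```

View pics/top2.png

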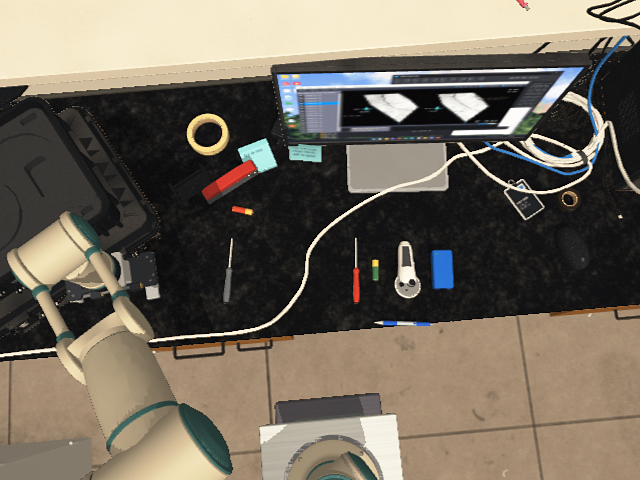

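The brick's gap came out near 31 mm because I read the pose before the arm had settled. I'll go back and shift it about 9 mm before fetching the hub.

Request:
apply_moves --steps '[[[0, 0, -0.02], [0, -0.047, 0], 0.07], [[0, 0, -0.02], [0, -0.047, 0], 0.07], [[0, 0, -0.02], [0, -0.047, 0], 0.07], [[0, 0, -0.02], [0, -0.047, 0], 0.07], [[0, 0, -0.02], [0, -0.047, 0], 0.07], [[0, 0, -0.02], [-0.003, -0.047, 0], 0.07], [[0, 0, -0.02], [-0.003, -0.047, 0], 0.07], [[0, 0, -0.02], [-0.003, -0.047, 0], 0.07]]'

```text
time_s: 15.2
position: [0.4725, 0.0187, 0.1561]
eef_rot: [[-0.998, 0.056, 0.001], [0.056, 0.998, -0.001], [-0.001, -0.001, -1.0]]
contact_force: [0.9, -0.7, -0.3]
opening: 0.0696
grasp_force: 0.0
```

Request:
apply_moves --steps '[[[0, 0, -0.02], [0, -0.047, 0], 0.07], [[0, 0, -0.02], [0, -0.047, 0], 0.07], [[0, 0, 0], [0, -0.047, 0], 0.07], [[0, 0, 0], [0, -0.047, 0], 0.07], [[0, 0, 0], [0, -0.047, 0], 0.07], [[0, 0, 0], [0, -0.047, -0.01], 0.07], [[0, 0, 0], [0, -0.045, -0.03], 0.07], [[0, 0, 0], [0, 0, -0.03], 0.07]]'

```text
time_s: 16.0
position: [0.4735, -0.3091, 0.0885]
eef_rot: [[-0.995, 0.099, 0.004], [0.099, 0.995, -0.006], [-0.004, -0.006, -1.0]]
contact_force: [-0.7, 0.9, 0.2]
opening: 0.0701
grasp_force: 0.0
```

Request:
apply_moves --steps '[[[0, 0, 0], [0, 0, 0], 0.07], [[0, 0, 0], [0, 0, 0], 0.07], [[0, 0, 0], [0, 0, 0], 0.07]]'

```text
time_s: 16.3
position: [0.4742, -0.3019, 0.0896]
eef_rot: [[-0.996, 0.093, 0.002], [0.093, 0.996, -0.001], [-0.002, -0.001, -1.0]]
contact_force: [-0.3, 0.3, -0.4]
opening: 0.0697
grasp_force: 0.0
```

Request:
apply_moves --steps '[[[0, 0, 0], [0, 0, -0.035], 0.07], [[0, 0, 0], [0, 0, -0.022], 0.07], [[0, 0, 0], [0, 0, -0.006], 0.07], [[0, 0, 0], [0, 0, 0], 0.04], [[0, 0, 0], [0, 0, 0], 0.04], [[0, 0, 0], [0, 0, 0], 0.04], [[0, 0, 0], [0, 0, 0], 0.04], [[0, 0, 0], [0, 0, 0.01], 0.04]]'

```text
time_s: 17.1
position: [0.4733, -0.3013, 0.0347]
eef_rot: [[-0.996, 0.094, -0.001], [0.094, 0.996, 0.002], [0.002, 0.001, -1.0]]
contact_force: [-1.4, 1.0, -2.2]
opening: 0.0478
grasp_force: 30.0
```

Request:
apply_moves --steps '[[[0, 0, 0.009], [0, -0.0095, 0], 0.04], [[0, 0, 0], [0, 0, 0], 0.04], [[0, 0, 0], [0, 0, -0.01], 0.04], [[0, 0, 0], [0, 0, 0], 0.04], [[0, 0, 0], [0, 0, 0], 0.04]]'

```text
time_s: 17.6
position: [0.4748, -0.3125, 0.025]
eef_rot: [[-0.996, 0.085, 0.002], [0.085, 0.996, -0.002], [-0.002, -0.002, -1.0]]
contact_force: [0.6, -2.3, 3.4]
opening: 0.0477
grasp_force: 30.0
```

Request:
apply_moves --steps '[[[0, 0, 0], [0, 0, 0], 0.068], [[0, 0, 0], [0, 0, 0], 0.068], [[0, 0, 0], [0, 0, 0], 0.068], [[0, 0, 0], [0, 0, 0.045], 0.068], [[0, 0, 0], [0, 0, 0.045], 0.068], [[0, 0, 0], [0, 0.03, 0.04], 0.06], [[0, 0, 0], [0, 0.048, 0], 0.055], [[0, 0, 0], [0, 0.048, 0], 0.055]]'

```text
time_s: 18.4
position: [0.4744, -0.1846, 0.1562]
eef_rot: [[-0.996, 0.087, 0.003], [0.087, 0.996, -0.001], [-0.003, -0.001, -1.0]]
contact_force: [0.0, 0.3, -0.1]
opening: 0.055
grasp_force: 0.0
```

Request:
apply_moves --steps '[[[0, 0, 0.024], [0.001, 0.048, 0], 0.055], [[0, 0, 0.024], [0.001, 0.048, 0], 0.055], [[0, 0, 0.024], [0.001, 0.048, 0], 0.055], [[0, 0, 0.024], [0.001, 0.048, 0], 0.055], [[0, 0, 0.024], [0.001, 0.048, 0], 0.055], [[0, 0, 0.024], [0.001, 0.048, 0], 0.055], [[0, 0, 0.024], [0.001, 0.048, 0], 0.055], [[0, 0, 0.024], [0.001, 0.048, 0], 0.055]]'

```text
time_s: 19.2
position: [0.4811, 0.2006, 0.1546]
eef_rot: [[-0.994, -0.108, -0.001], [-0.108, 0.994, -0.0], [0.001, -0.0, -1.0]]
contact_force: [1.3, 0.2, 0.2]
opening: 0.0549
grasp_force: 0.0
```

Request:
apply_moves --steps '[[[0, 0, 0], [0.001, 0.048, 0], 0.055], [[0, 0, 0], [0, 0.048, 0], 0.055], [[0, 0, 0], [0, 0.048, 0], 0.055], [[0, 0, 0], [0, 0.045, 0], 0.055], [[0, 0, 0], [0, 0, 0], 0.055], [[0, 0, 0], [0, 0, 0], 0.055], [[0, 0, 0], [0, 0, 0], 0.055]]'

```text
time_s: 19.9
position: [0.4824, 0.3863, 0.1544]
eef_rot: [[-0.994, -0.107, -0.001], [-0.107, 0.994, -0.002], [0.001, -0.001, -1.0]]
contact_force: [0.1, 0.8, 0.0]
opening: 0.055
grasp_force: 0.0
```

```bash
python3 chk.py top3
python3 - <<'E'
from workcell import bot
from h import *
c=bot.read_camera("side");np.savez("side3.npz",**c);cv2.imwrite("pics/side3.png",c["frame"][230:480,180:480].repeat(2,0).repeat(2,1))
o=bot.get_obs();print(o["position"],o["eef_rot"][:2,0])
c=dict(np.load("side3.npz"));
m=mask(dict(np.load("side0.npz"),),(238,352,300,382),lambda h:(h[...,1]<60)&(h[...,2]>110))
print(rect(c,m,.010))
E
```

```text
handle (457.7, -96.4, 80.1, 14.5, -5.6, 222) ctrl frame [-0.0343  0.1178] rel ang -0.7999999999999998
driver (522.5, -97.4, 218.6, 20.4, -0.8, 292) ctrl frame [0.0304 0.1223] rel ang 4.0
cell (491.3, -146.0, 49.0, 14.6, -6.1, 128) ctrl frame [0.0034 0.0712] rel ang -1.2999999999999998
brick (474.3, -310.1, 94.2, 52.0, -5.1, 828) ctrl frame [ 0.0001 -0.0937] rel ang -0.2999999999999998
hubtop (442.2, -238.5, 54.5, 11.8, -6.8, 92) ctrl frame [-0.0378 -0.0251] rel ang -2.0
[0.48264729 0.38602955 0.15460228]
[0.48285672 0.38598494 0.15483141] [-0.99443413 -0.10535821]
(510.3, 412.8, 103.7, 72.7, 11.1, 740)
```

View pics/side3.png

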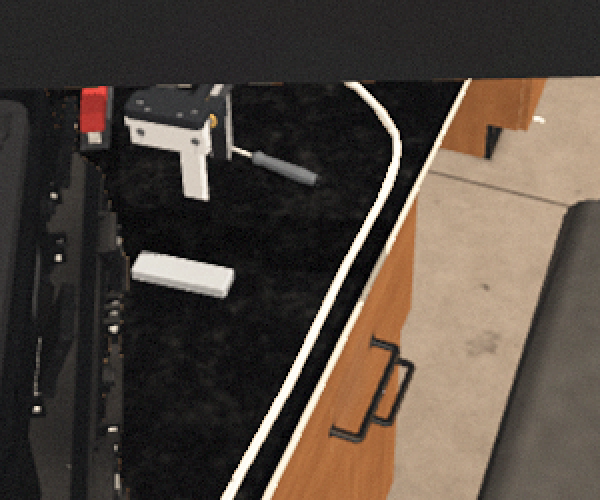

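The side view shows the gripper above and beside the hub, which lies clear at crop (183,273) next to the case.

Request:
apply_moves --steps '[[[0, 0, 0], [0.002, 0.007, -0.03], 0.055], [[0, 0, 0], [0, 0, -0.035], 0.055], [[0, 0, 0], [0, 0, -0.02], 0.055], [[0, 0, 0], [0, 0, 0], 0.055], [[0, 0, 0], [0, 0, 0], 0.055]]'

```text
time_s: 20.5
position: [0.4854, 0.3938, 0.0703]
eef_rot: [[-0.994, -0.106, 0.0], [-0.106, 0.994, 0.0], [-0.0, 0.0, -1.0]]
contact_force: [-0.5, -0.7, 0.8]
opening: 0.0548
grasp_force: 0.0
```

Run:
```python
from workcell import bot
from h import *
c=bot.read_camera("side");cv2.imwrite("pics/side4.png",c["frame"][250:450,180:380].repeat(3,0).repeat(3,1))
```

View pics/side4.png

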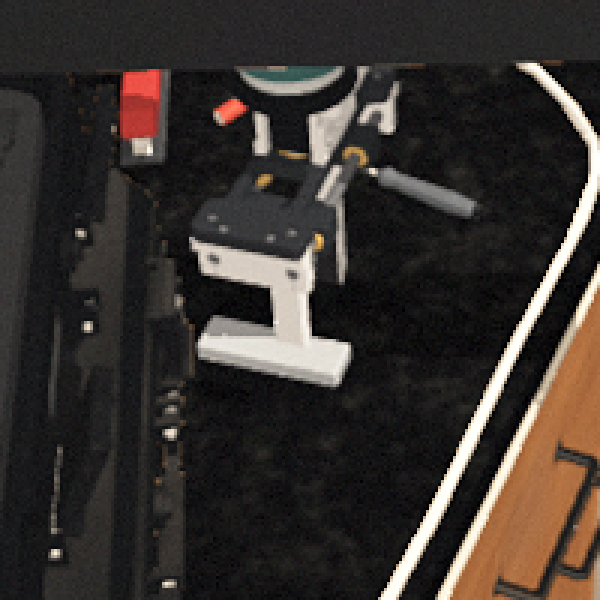

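The side crop shows the fingers straddling the hub at its near end, about (285,340), with the gripper body clear of the case.

Request:
apply_moves --steps '[[[0, 0, 0], [0, 0, -0.025], 0.055], [[0, 0, 0], [0, 0, -0.015], 0.055], [[0, 0, 0], [0, 0, -0.006], 0.055], [[0, 0, 0], [0, 0, 0], 0.055]]'

```text
time_s: 20.95
position: [0.4853, 0.3947, 0.0245]
eef_rot: [[-0.994, -0.107, 0.001], [-0.107, 0.994, 0.001], [-0.001, 0.0, -1.0]]
contact_force: [-0.3, 0.4, -0.3]
opening: 0.0549
grasp_force: 0.0
```

Request:
apply_moves --steps '[[[0, 0, 0], [0, 0, 0], 0.025], [[0, 0, 0], [0, 0, 0], 0.025], [[0, 0, 0], [0, 0, 0], 0.025], [[0, 0, 0], [0, 0, 0], 0.025], [[0, 0, 0], [0, 0, 0], 0.025]]'

```text
time_s: 21.45
position: [0.4853, 0.3948, 0.0246]
eef_rot: [[-0.994, -0.107, 0.001], [-0.107, 0.994, 0.001], [-0.001, 0.0, -1.0]]
contact_force: [-0.1, 0.2, 3.9]
opening: 0.0293
grasp_force: 30.0
```

Request:
apply_moves --steps '[[[0, 0, 0], [0, 0, 0.03], 0.025], [[0, 0, 0], [0, 0, 0.04], 0.025], [[0, 0, 0], [0, 0, 0.04], 0.025], [[0, 0, 0], [0, -0.03, 0.015], 0.025], [[0, 0, -0.02], [-0.003, -0.045, 0], 0.025], [[0, 0, -0.02], [-0.003, -0.045, 0], 0.025], [[0, 0, -0.02], [-0.003, -0.045, 0], 0.025], [[0, 0, -0.02], [-0.003, -0.045, 0], 0.025]]'

```text
time_s: 22.25
position: [0.4722, 0.1831, 0.1487]
eef_rot: [[-1.0, -0.027, -0.0], [-0.027, 1.0, 0.0], [0.0, 0.0, -1.0]]
contact_force: [0.7, -0.4, -0.8]
opening: 0.0291
grasp_force: 30.0
```

Request:
apply_moves --steps '[[[0, 0, -0.02], [-0.003, -0.045, 0], 0.025], [[0, 0, -0.02], [-0.003, -0.045, 0], 0.025], [[0, 0, -0.02], [-0.003, -0.045, 0], 0.025], [[0, 0, -0.02], [-0.003, -0.045, 0], 0.025], [[0, 0, -0.02], [-0.003, -0.045, 0], 0.025], [[0, 0, -0.014], [-0.003, -0.045, 0], 0.025], [[0, 0, 0], [-0.003, -0.045, 0], 0.025], [[0, 0, 0], [-0.003, -0.045, 0], 0.025]]'

```text
time_s: 23.05
position: [0.4483, -0.177, 0.1488]
eef_rot: [[-0.996, 0.087, 0.0], [0.087, 0.996, 0.0], [-0.0, 0.0, -1.0]]
contact_force: [0.8, -0.1, -1.5]
opening: 0.0296
grasp_force: 30.0
```

Request:
apply_moves --steps '[[[0, 0, 0], [-0.003, -0.045, 0], 0.025], [[0, 0, 0], [-0.003, -0.045, 0], 0.025], [[0, 0, 0], [0, -0.035, 0], 0.025], [[0, 0, 0], [0, 0, -0.03], 0.025], [[0, 0, 0], [0, 0, 0], 0.025], [[0, 0, 0], [0, 0, 0], 0.025], [[0, 0, 0], [0, 0, 0], 0.025], [[0, 0, 0], [0, 0, 0], 0.025]]'

```text
time_s: 23.85
position: [0.4436, -0.3, 0.12]
eef_rot: [[-0.996, 0.085, 0.001], [0.085, 0.996, -0.001], [-0.002, -0.001, -1.0]]
contact_force: [-0.4, -0.2, -1.3]
opening: 0.0294
grasp_force: 30.0
```

Run:
```python
from workcell import bot
from h import *
c=bot.read_camera("top");P=cloud(c);o=bot.get_obs();print(o["position"],o["eef_rot"].round(3).tolist())
cv2.imwrite("pics/top4.png",c["frame"][220:330,380:500].repeat(5,0).repeat(5,1))
```

```text
[ 0.44353879 -0.3000248   0.11996841] [[-0.996, 0.086, 0.001], [0.085, 0.996, -0.001], [-0.002, -0.001, -1.0]]
```

View pics/top4.png

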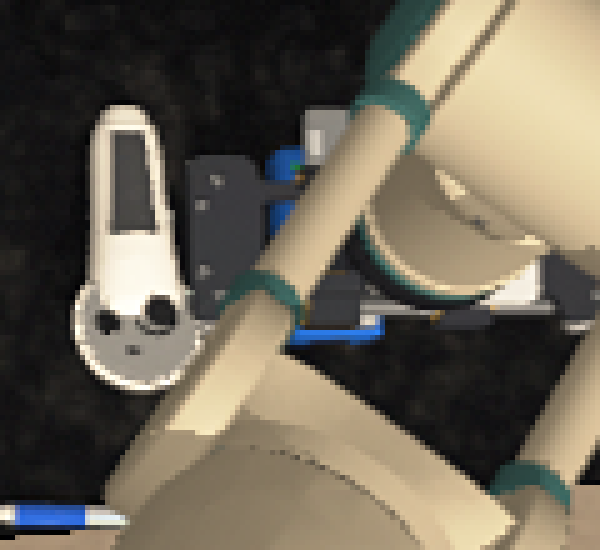

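The crop shows the hub held over the brick at about (325,130), with the controller clear. Next: correct y by 8 mm and lower.

Request:
apply_moves --steps '[[[0, 0, 0], [0, -0.0085, -0.02], 0.025], [[0, 0, 0], [0, 0, -0.025], 0.025], [[0, 0, 0], [0, 0, -0.01], 0.025], [[0, 0, 0], [0, 0, 0], 0.025], [[0, 0, 0], [0, 0, 0], 0.025], [[0, 0, 0], [0, 0, 0], 0.025]]'

```text
time_s: 24.5
position: [0.4437, -0.3093, 0.065]
eef_rot: [[-0.996, 0.086, 0.002], [0.086, 0.996, -0.001], [-0.002, -0.001, -1.0]]
contact_force: [0.8, -0.5, -0.6]
opening: 0.0296
grasp_force: 30.0
```

Request:
apply_moves --steps '[[[0, 0, 0], [0, 0.0005, -0.007], 0.025], [[0, 0, 0], [0, 0, -0.003], 0.025], [[0, 0, 0], [0, 0, 0], 0.025], [[0, 0, 0], [0, 0, 0], 0.025]]'

```text
time_s: 24.9
position: [0.4431, -0.3084, 0.0545]
eef_rot: [[-0.996, 0.087, 0.001], [0.087, 0.996, -0.0], [-0.001, -0.0, -1.0]]
contact_force: [-0.6, 2.1, 6.1]
opening: 0.0297
grasp_force: 30.0
```

Request:
apply_moves --steps '[[[0, 0, 0], [0, 0, 0], 0.05], [[0, 0, 0], [0, 0, 0], 0.05], [[0, 0, 0], [0, 0, 0], 0.05], [[0, 0, 0], [0, 0, 0.03], 0.05], [[0, 0, 0], [0, 0, 0.04], 0.05], [[0, 0, 0], [-0.02, -0.03, 0.045], 0.05], [[0, 0, 0], [-0.03, -0.04, 0.02], 0.05], [[0, 0, 0], [-0.03, -0.04, 0], 0.05]]'

```text
time_s: 25.7
position: [0.3687, -0.4138, 0.1851]
eef_rot: [[-0.996, 0.084, 0.005], [0.084, 0.996, -0.006], [-0.005, -0.006, -1.0]]
contact_force: [0.3, -0.9, -0.0]
opening: 0.0503
grasp_force: 0.0
```

Request:
apply_moves --steps '[[[0, 0, 0], [-0.03, -0.04, 0], 0.05], [[0, 0, 0], [-0.03, -0.04, 0], 0.05], [[0, 0, 0], [-0.03, -0.04, 0], 0.05], [[0, 0, 0], [-0.03, -0.04, 0], 0.05], [[0, 0, 0], [0, 0, 0], 0.05], [[0, 0, 0], [0, 0, 0], 0.05]]'

```text
time_s: 26.3
position: [0.2581, -0.5677, 0.1803]
eef_rot: [[-0.994, 0.108, -0.016], [0.108, 0.994, -0.004], [0.016, -0.006, -1.0]]
contact_force: [0.2, 0.2, -0.0]
opening: 0.0496
grasp_force: 0.0
```

```bash
python3 chk.py top5
python3 - <<'E'
import cv2;f=cv2.imread("pics/top5.png");cv2.imwrite("pics/top5c.png",cv2.resize(f[210:320,340:480],None,fx=5,fy=5,interpolation=cv2.INTER_CUBIC))
E
```

```text
handle (457.7, -96.4, 80.1, 14.5, -5.6, 223) ctrl frame [-0.0343  0.1178] rel ang -0.7999999999999998
driver (522.5, -97.4, 218.6, 20.4, -0.8, 292) ctrl frame [0.0304 0.1223] rel ang 4.0
cell (491.3, -146.0, 49.0, 14.6, -6.1, 128) ctrl frame [0.0034 0.0712] rel ang -1.2999999999999998
brick (473.2, -309.9, 91.8, 51.9, -4.7, 283) ctrl frame [-0.001  -0.0936] rel ang 0.09999999999999964
hubtop (468.8, -280.0, 115.9, 89.7, -5.9, 618) ctrl frame [-0.0079 -0.0642] rel ang -1.1000000000000005
[ 0.25870454 -0.56681524  0.18046663]
```

View pics/top5c.png

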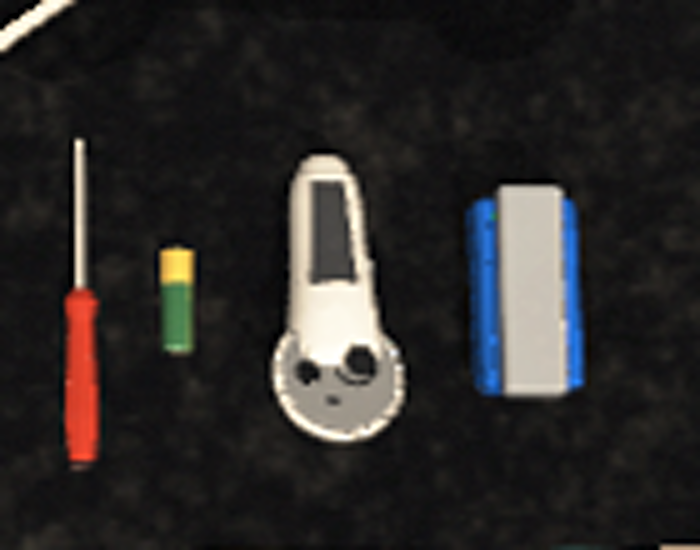

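The crop shows the layout as asked: driver at left, cell midway across the gap, controller, then the brick with the hub on it, all parallel. I'll check the hub's centring numerically and hand in if it is good.

Run:
```python
from h import *
from workcell import bot
c=dict(np.load("top5.npz"))
h=rect(c,mask(c,(437,244,457,292),lambda h:(h[...,1]<60)&(h[...,2]>110)),.044)
b=rect(c,mask(c,(430,244,462,292),lambda h:(h[...,2]>80)),.03)
g=rect(c,mask(c,(430,244,462,292),lambda h:(h[...,1]>120)&(h[...,2]>80)),.03)
print(h,b,g)
a=dict(np.load("top0.npz"))
for n,bx,f,z in(("cr",(228,203,256,218),lambda h:(h[...,2]>80)&(h[...,1]>80),.007),("dg",(215,230,238,305),lambda h:h[...,2]>70,.008)): print(n,rect(a,mask(a,bx,f),z),rect(c,mask(c,bx,f),z))
if abs(h[0]-474)<6 and abs(h[1]+311)<5 and abs(h[4]+5)<3: print(bot.hand_in())
```

```text
(474.4, -310.6, 98.5, 30.0, -5.9, 526) (475.5, -310.1, 101.6, 51.9, -4.7, 865) (473.2, -309.9, 91.8, 51.9, -4.7, 284)
cr (667.2, 166.1, 52.7, 15.7, 72.1, 128) (667.2, 166.1, 52.7, 15.7, 72.1, 128)
dg (519.6, 207.1, 159.9, 14.4, -9.2, 265) (519.6, 207.1, 159.9, 14.4, -9.2, 264)
the job is handed in; nothing more can be done
None
```

The kit is set out as asked and handed in at about 26 s: gaps measured about 78 mm to the red driver and 38 mm to the brick, the green battery midway, the hub centred on the brick within about 1 mm, and the grey driver and red battery unmoved; the hand-in returned no verdict.

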